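# Open the ring-blank jar in the bench block and hold its lid

### The job

Set the square glass jar of ring blanks, lid on, gently down into the square well of the wooden block so that it sits fully home and cannot turn. Then unscrew its tight lid anticlockwise until the threads let go, without pulling the jar up out of the well, and lift the lid straight off; finish while still holding the lid level over the open mouth, one to three finger-breadths clear of the rim. Keep the jar upright and leave the hand clamp, tweezers, loupe and ring box where they are.

Things in the scene. Friction and masses are not known exactly. Their poses are not given: they have to be found in the camera images.
- jar_mid (a point): Square clear-glass jar, loose, upright on the bench: body 62 x 62 x 50 mm, 85 mm high with its lid, about 0.26 kg. Point: centre of the glass body, 25 mm above its underside; z up the axis, x and y square to the flat sides (a quarter turn looks the same). Above the body it narrows to a round neck 47 mm across. Brass ring blanks are fixed inside.
- jar_rim (a point): Centre of the jar's mouth, level with the rim, 76 mm above the jar's underside.
- jar: The same jar; origin at the centre of its underside.
- lid_mid (a point): Round blue-painted twist-off lid, 60 mm across, 20 mm high, about 0.05 kg, a separate body screwed on the jar. Point: its centre, 10 mm below its top; when tight 75 mm above the jar's underside, 50 mm above jar_mid, the lid's lower edge 15 mm above the square glass body. z up. The jar can be lifted by the tight lid.
- lid_under (a point): Centre of the lid's lower edge, 10 mm below lid_mid; when tight it lies about 11 mm below the jar's rim.
- lid: The lid; origin at the centre of its lower edge. Lugs hold it under ramps on the neck and a springy seal makes it tight (about 0.2 to 0.6 N m, enough to turn an unbraced jar). Anticlockwise from above it rises about 2 mm and comes free after 65 to 70 degrees; it lifts straight off when turned 72 to 98 degrees from tight; beyond 100 the lugs meet the next ramps.
- well (a point): Centre of the floor of the square well in the dark hardwood block. The block is fixed, 110 x 110 x 30 mm, with a brass screw at each corner; the well is 66 x 66 mm (2 mm play each side of the jar), 22 mm deep, its mouth bevelled 4 mm, its floor 8 mm above the bench. z up, x and y square to the well's sides.
- block: The same block; origin at the centre of its underside.
- clamp: Bystander: wooden ring-setter's hand clamp lying on the bench, 30 x 137 x 28 mm, long along its y; origin at the underside.
- tweezers: Bystander: steel tweezers lying on the bench, about 140 x 12 x 8 mm, long along x; origin at the underside.
- loupe: Bystander: black loupe, 33 mm across and 32 mm high, standing; origin at the centre of the underside.
- ringbox: Bystander: navy ring box, 56 x 56 x 43 mm; origin at the centre of the underside.
There are look-alikes about, which are no part of the job. Of the things like the jar, leave any that is orange; of the rest the larger one is meant.

How it is judged:
On the way, in this order (a step that is already met when the one before it is completed fails the run):
1. the jar stands fully home in the well of the block, with the lid still screwed on tight (z of jar in the frame of well below 0.004 m and horizontal distance between jar and well below 0.006 m and angle between jar's own z axis and vertical below 0.08 rad and z of lid_under in the frame of jar_rim below -0.006 m and angle between the x axis of lid and the x axis of jar, either way round below 0.5 rad), for 0.3 s.
2. the lid is turned until its threads let go, still on the neck, the jar still down in the well (angle between the x axis of lid and the x axis of jar, either way round above 1.05 rad and z of lid_under in the frame of jar_rim below 0 m and z of jar in the frame of well below 0.008 m and horizontal distance between jar and well below 0.008 m), for 0.05 s.
At the end, for the whole second after the job is handed in: Jar at rest fully home in the well (within 4 mm of its floor, 6 mm of centre, tilt under 0.08 rad); lid held still by the fingers, touching neither jar nor block, lower edge 8 to 70 mm above the rim, within 20 mm of the mouth's centre, level to 0.2 rad (z of jar in the frame of well below 0.004 m and horizontal distance between jar and well below 0.006 m and angle between jar's own z axis and vertical below 0.08 rad and z of lid_under in the frame of jar_rim between 0.008 and 0.07 m and horizontal distance between lid_under and jar_rim below 0.02 m and angle between lid's own z axis and vertical below 0.2 rad and contact force between the fingers and lid above 1 N and contact force between lid and jar below 0.05 N and contact force between lid and block below 0.05 N and linear speed of each of lid, jar below 0.03 m/s); the arm keeps its last pose, push and grip.
It fails at once if the jar is tipped more than about 30 degrees (angle between jar's own z axis and vertical above 0.5 rad).
It fails at once if the jar is dropped into the block instead of being set down (horizontal distance between jar and block below 0.05 m and z of jar in the frame of well below 0.03 m and linear speed of jar above 0.6 m/s).
It fails at once if the jar is pulled up out of the well by a lid that is turned (angle between the x axis of lid and the x axis of jar, either way round above 0.25 rad and z of jar in the frame of well above 0.015 m).
It fails at once if a bystander (hand clamp, tweezers, loupe or ring box) is moved more than 30 mm (distance of any of clamp, tweezers, loupe, ringbox from where it was at the start of the episode above 0.03 m).
It also fails if it takes over 45 s, if anything falls off the work surface, if the arm or the gripper's body presses on something with over 40 N, if the wrist force passes 120 N, or if a joint passes its speed limit or range.

### The arm

A 7-joint arm with a two-finger parallel gripper is mounted at the origin on the work surface. World frame = base frame: x ahead of the robot, y to its left, z up, the work surface at z = 0. Lengths are in m, angles in rad, forces in N, time in s.
With the tool pointing down it reaches from about 0.4 to 0.85 m from the base axis. Payload 4.5 kg.
Tool frame: the origin (TCP) lies midway between the tips of the shut fingers; the grasp point (between the pads) lies 19 mm behind it; z points along the fingers, y is the line along which they close (so a half turn about z gives the same grasp; the last joint's range is limited). The gripper opens to 88 mm and grips with 3 to 60 N. Pads are 18 mm wide; open, the fingers measure 123 mm over their backs; the gripper's body (75 mm by 187 mm) begins 45 mm behind the grasp point.
Start: joints at [-1.15, 0.689, -0.195, 1.565, 0.157, 0.902, -0.215], TCP at [0.236, 0.579, 0.239] pointing down, gripper open.
Joint ranges: [-3.01, 3.01], [-0.46, 2.08], [-1.47, 1.51], [0.13, 2.56], [-1, 4.14], [0.04, 2.09], [-2.66, 2.66]. Speed limits (rad/s): [2.57, 2.57, 3.14, 3.14, 3.14, 3.14, 3.14].

### API

Orientations are given as a unit quaternion [x, y, z, w].
In Python, from plant import r gives the robot as it stands.
- The arm moves only by the tool carry_out, never from a script. Its argument "plan" is a list of rows, each an object with "rot": the turn, a rotation vector about the tool's x, y, z in rad, a list of three; "xyz": the shift along the tool's x, y, z in m, a list of three; "grip": the closure in counts, from 0 (fully open) to 255 (shut). In form: [{"rot": [wx, wy, wz], "xyz": [dx, dy, dz], "grip": grip}, ...]. A call has 1 to 8 rows; each row is the pose to reach, as a shift and turn from the pose commanded when the call began, along the tool's axes at that moment; what a row does not reach only later rows make up. A row lasts 1/12 s, in which the tool goes at most 41.7 mm and 7.16 degrees, less where a joint would pass 70% of its speed; a pose out of reach is approached as far as the arm can. A call with a gripper value outside its range is refused whole. The fingers move at their own pace and stop on an object; "squeeze" is the grip in N (left out, the last holds). Time passes only in rows, so rows that repeat a pose let the fingers close. It gives the time, the measured TCP pose, the force, the opening and the grip force at its end, in the units of the state.
- r.get_state(): the state, without advancing time (a new reading comes with each control period).
- r.snapshot(name): name is "scene" or "top" or "wrist"; returns the picture (400x640x3 uint8, red, green, blue); there is no depth.
- r.camera_params(name): a dict with "fx", "fy", "cx", "cy" (pixels), "distortion" ([k1, k2, p1, p2, k3] as OpenCV has them; the pictures are not rectified), "position" and "attitude" of the camera in the world; the wrist camera has in their place "hand_eye" (4x4, takes a point from camera to tool coordinates, whose origin is the TCP and whose axes are the flange's). Camera axes: x right, y down, z forward; pixel columns grow to the right and rows downward; lengths in m; the calibration is good to about 2 mm. A picture is of the moment at which its call begins: read the wrist's pose just before it. camera_params takes no time and is no camera call.
- r.finish_job(): hands the job in; it is judged then, once.
The state is a dict: "clock": time; "q": joint angles; "qd": joint speeds; "joint_torque": joint torques, N m; "tool_pos": TCP position; "eef_rot": TCP orientation; "contact_force": force on the tool from outside, world axes, zero at the start; "moment": the same for the moment, N m; "opening": opening from 0.0 (shut) to 1.0 (fully open); "finger_force": force on a finger pad.
Only numpy, scipy, OpenCV 4.12 (cv2) and the standard library are available. Lean on these libraries where they do the work, as an engineer would, in place of code of your own. Each camera call takes 0.05 s, during which the arm holds its last target. There are 200 camera calls.

## Working session

There is one attempt and no reset: what is moved stays moved. The work goes in short steps, Python scripts to look and compute and a tool call to move; the robot and the scene stay as the last step left them, time stands still between calls to the robot, and variables do not carry over. Pictures are saved under pics/ and viewed, at most 12 in all, crops included, and the job is handed in when it is done.

Besides the shell and the picture viewer there is one more tool, called after "Call:" by a JSON object that holds its "fn" and its "kwargs", one argument or row to a line. carry_out: Moves the arm, as the interface text tells. Its arguments: {"type":"object","properties":{"plan":{"type":"array"},"squeeze":{"type":"number"}},"required":["plan"]}

```bash
mkdir -p pics; ls
python3 - <<'E'
from plant import r
import cv2,numpy as np
s=r.get_state();print({k:np.round(v,3).tolist() for k,v in s.items()})
for n in("scene","top","wrist"):
    print(n,r.camera_params(n))
for n in("scene","top"):
    cv2.imwrite(f"pics/{n}0.png",r.snapshot(n)[:,:,::-1])
E
```

```text
pics
{'clock': 0.0, 'q': [-1.15, 0.69, -0.194, 1.566, 0.157, 0.903, -0.215], 'qd': [-0.001, -0.001, 0.001, 0.0, 0.0, 0.0, 0.0], 'joint_torque': [0.0, -52.754, -1.267, -15.343, -0.053, 0.007, 0.0], 'tool_pos': [0.236, 0.578, 0.238], 'eef_rot': [0.192, 0.981, -0.001, -0.0], 'contact_force': [0.516, 0.371, 0.276], 'moment': [0.027, -0.037, 0.019], 'finger_force': 0.0, 'opening': 1.002}
scene {'fx': 368.52958287697044, 'fy': 368.52958287697044, 'cx': 317.1182352019943, 'cy': 196.65949666827933, 'distortion': array([-0.07625733,  0.        ,  0.        ,  0.        ,  0.        ]), 'position': array([ 0.96686935, -0.40529519,  0.7828468 ]), 'attitude': array([ 0.87511079,  0.34861989, -0.12160664, -0.31282121])}
top {'fx': 404.87491016400395, 'fy': 404.87491016400395, 'cx': 322.34440088834873, 'cy': 202.9033037027632, 'distortion': array([-0.06546903,  0.        ,  0.        ,  0.        ,  0.        ]), 'position': array([0.32512375, 0.001913  , 1.30360444]), 'attitude': array([-0.69502144,  0.71132883, -0.07408228,  0.07394796])}
wrist {'fx': 294.63355398512556, 'fy': 294.63355398512556, 'cx': 316.33875929001766, 'cy': 204.05873566654398, 'distortion': array([-0.05363458,  0.        ,  0.        ,  0.        ,  0.        ]), 'hand_eye': array([[-4.27035739e-04, -9.62150745e-01, -2.72517450e-01,
         6.98859138e-02],
       [ 9.99999909e-01, -4.09780473e-04, -1.20231248e-04,
        -1.43573116e-04],
       [ 4.00825554e-06, -2.72517477e-01,  9.62150833e-01,
        -1.46189498e-01],
       [ 0.00000000e+00,  0.00000000e+00,  0.00000000e+00,
         1.00000000e+00]])}
```

View pics/scene0.png

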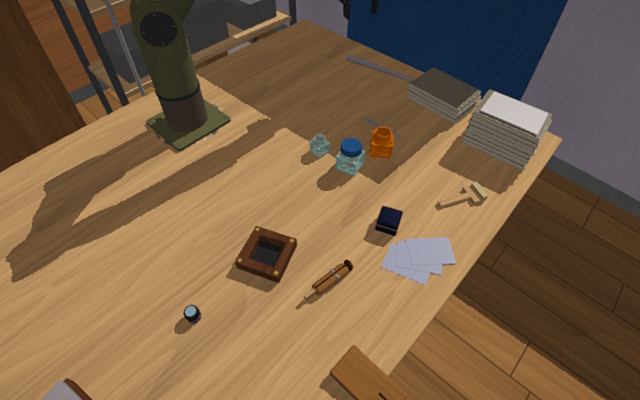

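View pics/top0.png

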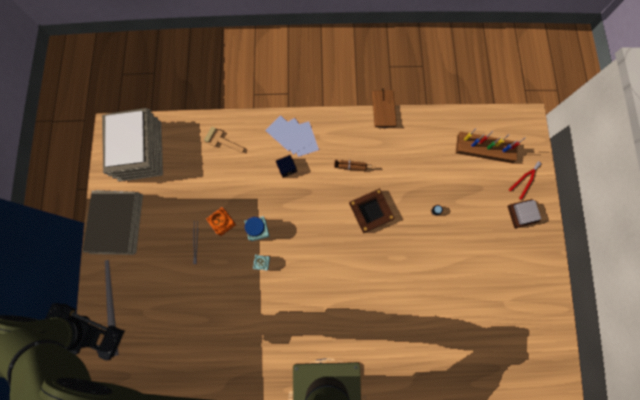

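Blue-lidded jar: top (256,227), scene (350,155). Orange jar: top (221,221). Small jar: top (261,262). Block: top (373,210), scene (267,253). Next step is to measure the jar and block.

```bash
cat > h.py <<'E'
from plant import r
import cv2,numpy as np
from scipy.spatial.transform import Rotation as R
def cam(n,s=None):
    p=r.camera_params(n);K=np.array([[p['fx'],0,p['cx']],[0,p['fy'],p['cy']],[0,0,1]])
    if n=="wrist":
        Rt=R.from_quat(s['eef_rot']).as_matrix();H=p['hand_eye']
        return K,p['distortion'],Rt@H[:3,3]+s['tool_pos'],Rt@H[:3,:3]
    return K,p['distortion'],p['position'],R.from_quat(p['attitude']).as_matrix()
def onplane(c,uv,z):
    K,d,o,A=c
    u=cv2.undistortPoints(np.float64(uv).reshape(-1,1,2),K,d)[:,0]
    D=np.c_[u,np.ones(len(u))]@A.T
    return o+D*((z-o[2])/D[:,2])[:,None]
def proj(c,P):
    K,d,o,A=c
    return cv2.projectPoints((np.float64(P).reshape(-1,3)-o)@A,np.zeros(3),np.zeros(3),K,d)[0][:,0]
def blobs(im,lo,hi,amin=30):
    m=cv2.inRange(cv2.cvtColor(im,cv2.COLOR_RGB2HSV),lo,hi)
    n,l,st,ce=cv2.connectedComponentsWithStats(m)
    return [(ce[i],st[i],(l==i)) for i in range(1,n) if st[i,4]>=amin]
E
python3 - <<'E'
from h import *
c=cam("top")
for n,uv,z in [("lid",(256,227),.085),("orange",(221,221),.08),("small",(261,262),.06),("block",(373,210),.03),("loupe",(437,210),.03),("tweezer",(195,243),0),("clamp",(357,165),.02),("rbox",(287,166),.04)]:
    print(n,onplane(c,[uv],z).round(3))
im=r.snapshot("top")
for lo,hi in [((100,120,60),(125,255,255))]:
    for ce,st,m in blobs(im,lo,hi,60):
        print(ce.round(1),st,onplane(c,[ce],.085).round(3))
cv=cam("scene");im=r.snapshot("scene")
for ce,st,m in blobs(im,(100,120,60),(125,255,255),60): print("sc",ce.round(1),st,onplane(cv,[ce],.08).round(3))
s=r.get_state()
print(R.from_quat(s['eef_rot']).as_matrix().round(3))
big=cv2.resize(im[110:300,220:420],None,fx=4,fy=3.1) if 0 else None
E
```

```text
lid [[0.514 0.202 0.085]]
orange [[0.536 0.312 0.08 ]]
small [[0.41 0.19 0.06]]
block [[ 0.569 -0.163  0.03 ]]
loupe [[ 0.564 -0.37   0.03 ]]
tweezer [[0.479 0.415 0.   ]]
clamp [[ 0.724 -0.119  0.02 ]]
rbox [[0.72  0.111 0.04 ]]
[254.2 226.4] [245 217  19  19 275] [[0.516 0.208 0.085]]
sc [456.3  38.2] [  347     0   218   100 12370] [[0.419 0.986 0.08 ]]
sc [350.9 147.3] [341 139  21  18 314] [[0.523 0.207 0.08 ]]
[[-0.926  0.377 -0.   ]
 [ 0.377  0.926 -0.001]
 [-0.    -0.001 -1.   ]]
```

Call:
{"fn": "carry_out", "kwargs": {
  "plan": [
    {"rot":[0,0,1.0],"xyz":[-0.4,-0.238,0],"grip":0},
    {"rot":[0,0,1.0],"xyz":[-0.4,-0.238,0],"grip":0},
    {"rot":[0,0,1.0],"xyz":[-0.4,-0.238,0],"grip":0},
    {"rot":[0,0,1.0],"xyz":[-0.4,-0.238,0],"grip":0},
    {"rot":[0,0,1.0],"xyz":[-0.4,-0.238,0],"grip":0},
    {"rot":[0,0,1.0],"xyz":[-0.4,-0.238,0],"grip":0},
    {"rot":[0,0,1.0],"xyz":[-0.4,-0.238,0],"grip":0},
    {"rot":[0,0,1.0],"xyz":[-0.4,-0.238,0],"grip":0}
  ]
}}

```text
clock: 0.87
tool_pos: [0.4376, 0.3112, 0.2388]
eef_rot: [0.641, 0.767, 0.0, -0.0]
contact_force: [0.4, 0.9, -0.2]
opening: 1.004
finger_force: 0.0
```

```bash
cat >> h.py <<'E'
def goto(P,az=None):
    "target TCP world, tool-y azimuth deg -> tool-frame shift and rot z"
    s=r.get_state();T=R.from_quat(s['eef_rot']).as_matrix()
    a=np.degrees(np.arctan2(T[1,1],T[0,1]))
    print("t",s['clock'],"tcp",s['tool_pos'].round(4),"az",a.round(2),"tilt",np.degrees(np.arccos(-T[2,2])).round(2),"q",np.round(s['q'],2),"F",np.round(s['contact_force'],1),"M",np.round(s['moment'],2),"grip",s['opening'],s['finger_force'])
    if P is not None: print("shift",(T.T@(np.array(P)-s['tool_pos'])).round(4),"rotz",None if az is None else np.radians(((a-az+180)%360)-180).round(4), "upright rot",(R.from_matrix(T.T)*R.from_matrix(np.column_stack([[np.sin(np.radians(az or a)),-np.cos(np.radians(az or a)),0],[np.cos(np.radians(az or a)),np.sin(np.radians(az or a)),0],[0,0,-1]]))).as_rotvec().round(4)[:] )
E
python3 -c "
from h import *
goto([.517,.207,.25],-40)"
```

```text
t 0.8667 tcp [0.4376 0.3112 0.2388] az 10.21 tilt 0.01 q [-0.74  0.57  0.06  1.84 -0.05  0.73 -0.48] F [ 0.4  0.9 -0.2] M [-0.02  0.04 -0.04] grip 1.004043400062629 0.0Traceback (most recent call last):
  File "<string>", line 3, in <module>
    goto([.517,.207,.25],-40)
    ~~~~^^^^^^^^^^^^^^^^^^^^^
  File "h.py", line 27, in goto
    if P is not None: print("shift",(T.T@(np.array(P)-s['tool_pos'])).round(4),"rotz",None if az is None else np.radians(((a-az+180)%360)-180).round(4), "upright rot",(R.from_matrix(T.T)*R.from_matrix(np.column_stack([[np.sin(np.radians(az or a)),-np.cos(np.radians(az or a)),0],[np.cos(np.radians(az or a)),np.sin(np.radians(az or a)),0],[0,0,-1]]))).as_rotvec().round(4)[:] )
                                                                                                                                                                                           ~~~~~~~~~~~~~^^^^^^^^^^^^^^^^^^^^^^^^^^^^^^^^^^^^^^^^^^^^^^^^^^^^^^^^^^^^^^^^^^^^^^^^^^^^^^^^^^^^^^^^^^^^^^^^^^^^^^^^^^^^^^^^^^^^^^^^^^^^^^^^^^^^^^^^^^^^^^^^^^^^^^
  File "scipy/spatial/transform/_rotation.pyx", line 1143, in scipy.spatial.transform._rotation.Rotation.from_matrix
ValueError: Non-positive determinant (left-handed or null coordinate frame) in rotation matrix 0: [[-0.64278761  0.76604444  0.        ]
 [-0.76604444 -0.64278761  0.        ]
 [ 0.          0.         -1.        ]].
```

```bash
sed -i 's/\[\[np.sin(np.radians(az or a)),-np.cos(np.radians(az or a)),0\]/[[-np.sin(np.radians(az or a)),np.cos(np.radians(az or a)),0]/' h.py
python3 -c "
from h import *
goto([.517,.207,.25],-40)"
```

```text
t 0.8667 tcp [0.4376 0.3112 0.2388] az 10.21 tilt 0.01 q [-0.74  0.57  0.06  1.84 -0.05  0.73 -0.48] F [ 0.4  0.9 -0.2] M [-0.02  0.04 -0.04] grip 1.004043400062629 0.0
shift [-0.1167  0.0597 -0.0112] rotz 0.8763 upright rot [-0.000e+00 -2.000e-04  8.763e-01]
```

Call:
{"fn": "carry_out", "kwargs": {
  "plan": [
    {"rot":[0,0,0.876],"xyz":[-0.117,0.06,-0.011],"grip":0},
    {"rot":[0,0,0.876],"xyz":[-0.117,0.06,-0.011],"grip":0},
    {"rot":[0,0,0.876],"xyz":[-0.117,0.06,-0.011],"grip":0},
    {"rot":[0,0,0.876],"xyz":[-0.117,0.06,-0.011],"grip":0},
    {"rot":[0,0,0.876],"xyz":[-0.117,0.06,-0.011],"grip":0},
    {"rot":[0,0,0.876],"xyz":[-0.117,0.06,-0.011],"grip":0},
    {"rot":[0,0,0.876],"xyz":[-0.117,0.06,-0.011],"grip":0},
    {"rot":[0,0,0.876],"xyz":[-0.117,0.06,-0.011],"grip":0}
  ]
}}

```text
clock: 1.53
tool_pos: [0.517, 0.209, 0.2495]
eef_rot: [0.906, 0.424, -0.0, 0.0]
contact_force: [1.0, 0.2, -0.3]
opening: 1.005
finger_force: 0.0
```

Run:
```python
from h import *
goto([.517,.207,.25],-40)
s=r.get_state();im=r.snapshot("wrist");c=cam("wrist",s)
np.save("w1.npy",im);cv2.imwrite("pics/w1.png",im[:,:,::-1])
for ce,st,m in blobs(im,(100,120,60),(125,255,255),400): print(ce.round(1),st,onplane(c,[ce],.085).round(4))
```

```text
t 1.5333 tcp [0.517  0.209  0.2495] az -39.82 tilt 0.03 q [-0.65  0.6   0.31  1.77 -0.24  0.8  -0.92] F [ 1.   0.2 -0.3] M [-0.06  0.1   0.  ] grip 1.0046803856058188 0.0
shift [-0.0015  0.0012 -0.0005] rotz 0.0031 upright rot [0.0001 0.0005 0.0031]
[316.8 183.5] [ 290  157   54   54 2296] [[0.5206 0.2122 0.085 ]]
```

View pics/w1.png

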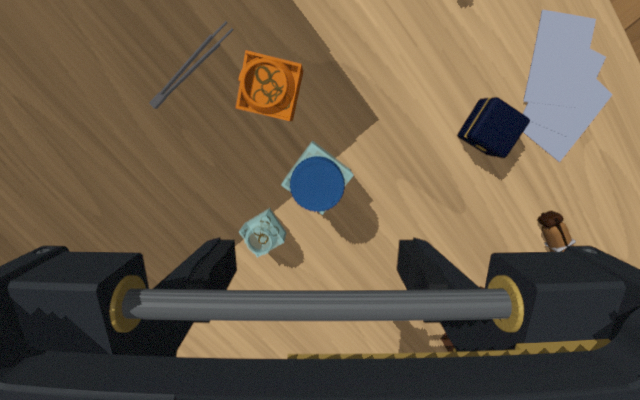

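Wrist view: blue lid at (317,183), with the glass body corners poking out at (315,142), (353,180) and (282,183). Orange jar (268,87) and small jar (263,232) are clear of the fingers. Now the jar yaw.

Run:
```python
from h import *
s=r.get_state();im=np.load("w1.npy");c=cam("wrist",s)
hsv=cv2.cvtColor(im,cv2.COLOR_RGB2HSV)
for p in [(315,150),(347,178),(287,180),(300,165),(330,160),(330,140),(300,145)]: print(p,hsv[p[1],p[0]])
m=cv2.inRange(hsv,(75,40,60),(125,255,255));m[:, :270]=0;m[215:]=0;m[:,365:]=0;m[:125]=0
m=cv2.morphologyEx(m,cv2.MORPH_OPEN,np.ones((3,3)))
ct=max(cv2.findContours(m,0,1)[0],key=cv2.contourArea)[:,0]
hull=cv2.convexHull(ct)[:,0];print(hull.tolist())
P=onplane(c,hull,.05)[:,:2]
for i in range(len(P)):
    d=P[(i+1)%len(P)]-P[i]
    if np.hypot(*d)>.012: print(hull[i],hull[(i+1)%len(P)],np.hypot(*d).round(4),"az mod90",(np.degrees(np.arctan2(d[1],d[0]))%90).round(1))
big=cv2.resize(im[120:240,240:400],None,fx=4,fy=4,interpolation=cv2.INTER_CUBIC);cv2.imwrite("pics/w1c.png",big[:,:,::-1])
```

```text
(315, 150) [ 87  46 173]
(347, 178) [ 86  50 168]
(287, 180) [ 86  55 149]
(300, 165) [107 180 125]
(330, 160) [104 133  98]
(330, 140) [ 16 109 115]
(300, 145) [ 18 106 106]
[[314, 144], [317, 146], [348, 169], [349, 170], [351, 173], [351, 176], [341, 197], [339, 200], [332, 207], [323, 212], [320, 212], [310, 210], [305, 208], [301, 206], [295, 200], [283, 185], [283, 182], [284, 180], [308, 147], [311, 144]]
[317 146] [348 169] 0.0454 az mod90 14.3
[351 176] [341 197] 0.0282 az mod90 26.8
[339 200] [332 207] 0.0122 az mod90 7.1
[332 207] [323 212] 0.0127 az mod90 80.8
[320 212] [310 210] 0.0125 az mod90 38.7
[295 200] [283 185] 0.0233 az mod90 87.5
[284 180] [308 147] 0.0485 az mod90 13.8
```

View pics/w1c.png

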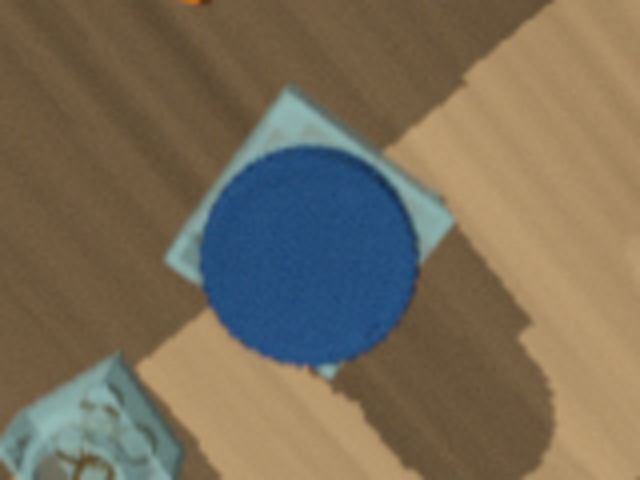

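Call:
{"fn": "carry_out", "kwargs": {
  "plan": [
    {"rot":[0,0,0],"xyz":[0.003,0.001,0.03],"grip":0},
    {"rot":[0,0,0],"xyz":[0.003,0.001,0.065],"grip":0},
    {"rot":[0,0,0],"xyz":[0.003,0.001,0.1],"grip":0},
    {"rot":[0,0,0],"xyz":[0.003,0.001,0.13],"grip":0},
    {"rot":[0,0,0],"xyz":[0.003,0.001,0.155],"grip":0},
    {"rot":[0,0,0],"xyz":[0.003,0.001,0.175],"grip":0},
    {"rot":[0,0,0],"xyz":[0.003,0.001,0.187],"grip":0},
    {"rot":[0,0,0],"xyz":[0.003,0.001,0.192],"grip":0}
  ]
}}

```text
clock: 2.25
tool_pos: [0.5189, 0.2105, 0.056]
eef_rot: [0.904, 0.426, -0.001, -0.0]
contact_force: [1.5, 0.4, 0.5]
opening: 0.999
finger_force: 0.0
```

Run:
```python
from h import *
s=r.get_state();goto([.519,.2105,.057],-40)
im=r.snapshot("wrist");c=cam("wrist",s)
for ce,st,m in blobs(im,(100,120,60),(125,255,255),400): print(ce.round(1),st,onplane(c,[ce],.085).round(4))
```

```text
t 2.25 tcp [0.5189 0.2105 0.056 ] az -39.51 tilt 0.16 q [-0.56  0.89  0.16  1.9  -0.34  0.38 -0.83] F [1.5 0.4 0.5] M [-0.07  0.12  0.01] grip 0.999199992826407 0.0
shift [ 0.0001  0.0001 -0.001 ] rotz 0.0085 upright rot [-0.0019  0.002   0.0085]
[316.4 253.7] [ 252  207  130   84 8699] [[0.5283 0.2214 0.085 ]]
[317.  326.9] [278 322  79  14 740] [[0.5043 0.1918 0.085 ]]
```

Call:
{"fn": "carry_out", "kwargs": {
  "plan": [
    {"rot":[0,0,0],"xyz":[0.002,0,0],"grip":60},
    {"rot":[0,0,0],"xyz":[0.002,0,0],"grip":80},
    {"rot":[0,0,0],"xyz":[0.002,0,0],"grip":100},
    {"rot":[0,0,0],"xyz":[0.002,0,0],"grip":255},
    {"rot":[0,0,0],"xyz":[0.002,0,0],"grip":255},
    {"rot":[0,0,0],"xyz":[0.002,0,0],"grip":255},
    {"rot":[0,0,0],"xyz":[0.002,0,0],"grip":255},
    {"rot":[0,0,0],"xyz":[0.002,0,0],"grip":255}
  ],
  "squeeze": 45
}}

```text
clock: 2.97
tool_pos: [0.5213, 0.2129, 0.0586]
eef_rot: [0.905, 0.426, 0.001, -0.0]
contact_force: [-1.6, 0.6, 6.2]
opening: 0.672
finger_force: 45.0
```

Run:
```python
from h import *
goto([.519,.2105,.2],-40)
```

```text
t 2.9667 tcp [0.5213 0.2129 0.0586] az -39.62 tilt 0.09 q [-0.56  0.89  0.16  1.89 -0.34  0.38 -0.83] F [-1.6  0.6  6.2] M [ 0.18  0.49 -0.04] grip 0.6716235510594528 45.00148656370584
shift [-0.0031 -0.0003 -0.1414] rotz 0.0066 upright rot [-0.0003 -0.0015  0.0066]
```

Call:
{"fn": "carry_out", "kwargs": {
  "plan": [
    {"rot":[0,0,0],"xyz":[0,0,-0.01],"grip":255},
    {"rot":[0,0,0],"xyz":[0,0,-0.025],"grip":255},
    {"rot":[0,0,0],"xyz":[0,0,-0.05],"grip":255},
    {"rot":[0,0,0],"xyz":[0,0,-0.075],"grip":255},
    {"rot":[0,0,0],"xyz":[0,0,-0.1],"grip":255},
    {"rot":[0,0,0],"xyz":[0,0,-0.12],"grip":255},
    {"rot":[0,0,0],"xyz":[0,0,-0.13],"grip":255},
    {"rot":[0,0,0],"xyz":[0,0,-0.13],"grip":255}
  ]
}}

```text
clock: 3.63
tool_pos: [0.5222, 0.2122, 0.1898]
eef_rot: [0.905, 0.425, 0.002, 0.0]
contact_force: [1.2, -1.0, -3.4]
opening: 0.676
finger_force: 45.0
```

Run:
```python
from h import *
s=r.get_state();goto([.53,-.12,.2],-40)
im=r.snapshot("wrist");cv2.imwrite("pics/w2.png",im[:,:,::-1]);np.save("w2.npy",im)
# block corners: brass screws in top & scene
for n in("top","scene"):
    im=r.snapshot(n);np.save(n+"2.npy",im)
    c=cam(n);u=proj(c,[[.569,-.163,.03]])[0].astype(int);print(n,u)
    x0,y0=u-40;roi=im[y0:y0+80,x0:x0+80]
    np.save(n+"roi.npy",roi)
    cv2.imwrite(f"pics/{n}roi.png",cv2.resize(roi,None,fx=5,fy=5,interpolation=cv2.INTER_CUBIC)[:,:,::-1]);print(x0,y0)
a=np.hstack([cv2.imread("pics/toproi.png"),cv2.imread("pics/sceneroi.png")]);cv2.imwrite("pics/roi.png",a)
```

```text
t 3.6333 tcp [0.5222 0.2122 0.1898] az -39.66 tilt 0.23 q [-0.63  0.69  0.27  1.82 -0.28  0.66 -0.88] F [ 1.2 -1.  -3.4] M [0.02 0.08 0.03] grip 0.676482297394496 44.999134871468414
shift [-0.2508  0.218  -0.0106] rotz 0.0059 upright rot [ 0.002  -0.0035  0.0059]
top [372 210]
332 170
scene [263 250]
223 210
```

View pics/roi.png

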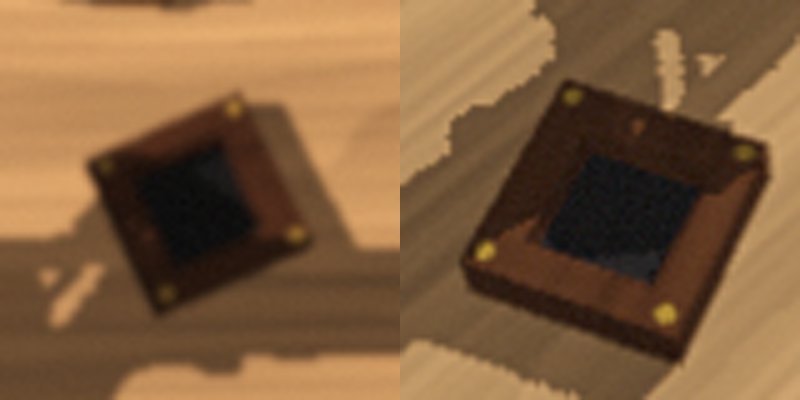

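View pics/w2.png

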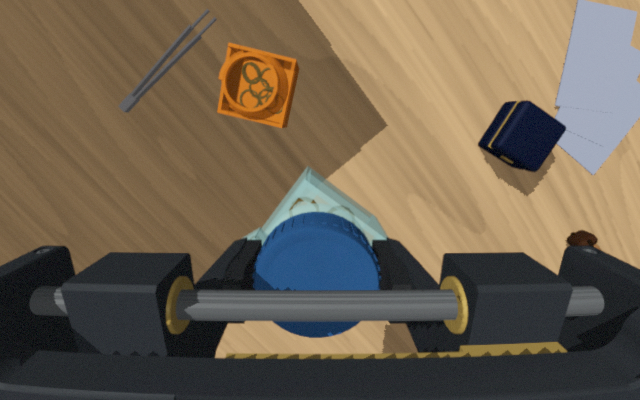

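Jar is lifted by its lid; its body corner shows at (308,168), with edges running to about (385,238) and (250,235). The block's brass screws are clear in both views.

Run:
```python
from h import *
T=np.array([(234,107),(296,235),(166,293),(105,165)])/5+[332,170]-.4
S=np.array([(172,97),(343,153),(265,314),(85,251)])/5+[223,210]-.4
for n,p in(("top",T),("scene",S)):
    P=onplane(cam(n),p,.03)[:,:2];d=np.roll(P,-1,0)-P
    print(n,P.mean(0).round(4),np.hypot(*d.T).round(4),(np.degrees(np.arctan2(d[:,1],d[:,0]))%90).round(1))
s=r.get_state();c=cam("wrist",s);im=np.load("w2.npy")
hsv=cv2.cvtColor(im,cv2.COLOR_RGB2HSV)
m=cv2.inRange(hsv,(75,25,80),(98,130,255));m[:,:235]=0;m[:, 400:]=0;m[:160]=0;m[245:]=0
m=cv2.morphologyEx(m,cv2.MORPH_OPEN,np.ones((3,3)))
ct=max(cv2.findContours(m,0,1)[0],key=cv2.contourArea)[:,0];hull=cv2.convexHull(ct)[:,0]
P=onplane(c,hull,s['tool_pos'][2]-.0086)[:,:2]
for i in range(len(P)):
    d=P[(i+1)%len(P)]-P[i]
    if np.hypot(*d)>.012: print(hull[i],hull[(i+1)%len(P)],np.hypot(*d).round(4),(np.degrees(np.arctan2(d[1],d[0]))%90).round(1))
```

```text
top [ 0.5709 -0.1591] [0.0921 0.092  0.0912 0.0926] [22.6 22.6 23.  23.2]
scene [ 0.5716 -0.1571] [0.0915 0.0919 0.0917 0.0922] [22.8 23.2 23.  23.1]
[310 171] [373 216] 0.0428 14.5
[386 239] [263 243] 0.0699 52.4
[247 236] [299 179] 0.0444 7.8
```

Call:
{"fn": "carry_out", "kwargs": {
  "plan": [
    {"rot":[0,0,-0.02],"xyz":[-0.014,0.015,0],"grip":255},
    {"rot":[0,0,-0.04],"xyz":[-0.036,0.039,0],"grip":255},
    {"rot":[0,0,-0.06],"xyz":[-0.063,0.068,0],"grip":255},
    {"rot":[0,0,-0.08],"xyz":[-0.09,0.097,0],"grip":255},
    {"rot":[0,0,-0.1],"xyz":[-0.117,0.126,0],"grip":255},
    {"rot":[0,0,-0.12],"xyz":[-0.144,0.155,0],"grip":255},
    {"rot":[0,0,-0.14],"xyz":[-0.171,0.184,0],"grip":255},
    {"rot":[0,0,-0.157],"xyz":[-0.198,0.213,0],"grip":255}
  ]
}}

```text
clock: 4.45
tool_pos: [0.5576, -0.0781, 0.1859]
eef_rot: [0.869, 0.495, -0.001, -0.001]
contact_force: [0.3, -0.1, -4.3]
opening: 0.671
finger_force: 45.0
```

Run:
```python
from h import *
goto([.571,-.158,.19],-30.7)
```

```text
t 4.45 tcp [ 0.5576 -0.0781  0.1859] az -30.59 tilt 0.2 q [-0.04  0.68  0.16  1.82 -0.16  0.66 -0.32] F [ 0.3 -0.1 -4.3] M [-0.01  0.01  0.03] grip 0.671394051478865 45.00047452747822
shift [-0.062   0.0522 -0.0041] rotz 0.0018 upright rot [-0.0033  0.0013  0.0018]
```

Call:
{"fn": "carry_out", "kwargs": {
  "plan": [
    {"rot":[0,0,0],"xyz":[-0.02,0.017,0.005],"grip":255},
    {"rot":[0,0,0],"xyz":[-0.036,0.03,0.01],"grip":255},
    {"rot":[0,0,0],"xyz":[-0.048,0.04,0.015],"grip":255},
    {"rot":[0,0,0],"xyz":[-0.057,0.048,0.02],"grip":255},
    {"rot":[0,0,0],"xyz":[-0.062,0.052,0.023],"grip":255},
    {"rot":[0,0,0],"xyz":[-0.062,0.052,0.025],"grip":255},
    {"rot":[0,0,0],"xyz":[-0.062,0.052,0.025],"grip":255},
    {"rot":[0,0,0],"xyz":[-0.062,0.052,0.025],"grip":255}
  ]
}}

```text
clock: 5.12
tool_pos: [0.5718, -0.1541, 0.1623]
eef_rot: [0.868, 0.496, 0.0, -0.001]
contact_force: [-0.3, 0.0, -3.6]
opening: 0.67
finger_force: 45.0
```

Run:
```python
from h import *
s=r.get_state();goto([.571,-.158,.16],-30.7)
im=r.snapshot("wrist");np.save("w3.npy",im)
sc=r.snapshot("scene");np.save("s3.npy",sc)
u=proj(cam("scene"),[[.571,-.158,.1]])[0].astype(int);x0,y0=u-[50,60];print(x0,y0)
a=cv2.resize(sc[y0:y0+120,x0:x0+100],None,fx=5,fy=5,interpolation=cv2.INTER_CUBIC)
cv2.imwrite("pics/s3.png",a[:,:,::-1])
cv2.imwrite("pics/w3.png",cv2.resize(im[130:350,200:440],None,fx=2.5,fy=2.5,interpolation=cv2.INTER_CUBIC)[:,:,::-1])
c=cam("wrist",s);T=R.from_quat(s['eef_rot']).as_matrix()
m=max(blobs(im,(100,120,40),(125,255,255),400),key=lambda b:b[1][4]);print(m[1])
```

```text
t 5.1167 tcp [ 0.5718 -0.1541  0.1623] az -30.53 tilt 0.11 q [ 0.11  0.75  0.13  1.75 -0.15  0.66 -0.2 ] F [-0.3  0.  -3.6] M [-0.01  0.12  0.01] grip 0.6697921204886352 44.99917419831036
shift [-0.0037  0.0013  0.0023] rotz 0.003 upright rot [-0.0016 -0.0009  0.003 ]
212 173
[ 252  212  129   79 8063]
```

View pics/w3.png

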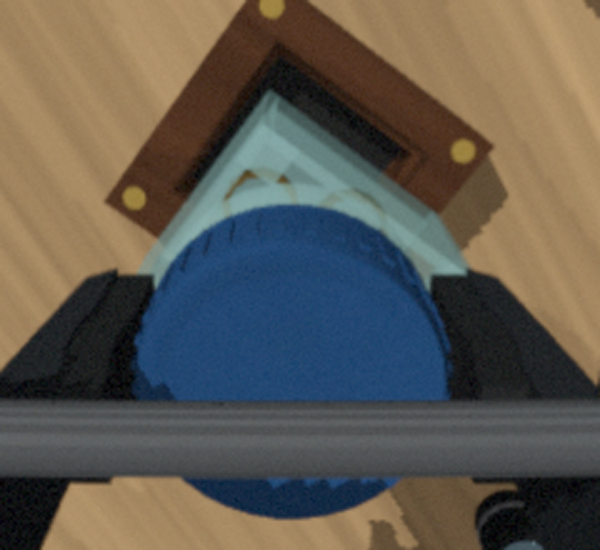

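View pics/s3.png

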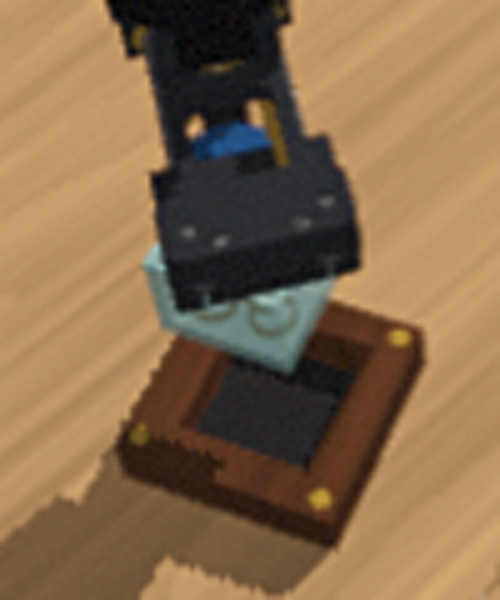

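The wrist view shows the block screws at zoomed (272,6), (134,198) and (463,151), and the jar's bottom apex at (272,93). Jar and well can therefore be compared within one camera.

```bash
cat > m3.py <<'E'
from h import *
def jarwell(im,s,f,crop,hz=.0586):
    c=cam("wrist",s);T=R.from_quat(s['eef_rot']).as_matrix();zb=s['tool_pos'][2]-hz
    hsv=cv2.cvtColor(im,cv2.COLOR_RGB2HSV)
    m=cv2.inRange(hsv,(75,20,60),(98,140,255));m[:,:crop[0]]=0;m[:,crop[1]:]=0;m[:crop[2]]=0;m[crop[3]:]=0
    m=cv2.morphologyEx(m,cv2.MORPH_OPEN,np.ones((3,3)))
    ct=max(cv2.findContours(m,0,1)[0],key=cv2.contourArea)[:,0]
    xs=np.unique(ct[:,0]);top=np.array([(x,ct[ct[:,0]==x,1].min()) for x in xs]);ap=top[np.argmin(top[:,1])]
    L=[]
    for side in(-1,1):
        d=(top[:,0]-ap[0])*side;e=top[(d>5)&(d<f)]
        P=onplane(c,e-[0,.5],zb)[:,:2]
        v=cv2.fitLine(P.astype(np.float32),cv2.DIST_HUBER,0,.01,.01)[:,0];L.append(v);print("edge az",(np.degrees(np.arctan2(v[1],v[0]))%90).round(2),len(e),e[[0,-1]].tolist())
    A=np.array([[-v[1],v[0]] for v in L]);b=[-v[1]*v[2]+v[0]*v[3] for v in L]
    C=np.linalg.solve(A,b);print("bottom corner",C.round(4),"tool",(T.T@np.r_[C-s['tool_pos'][:2],0]).round(4))
    return C,c,T
E
python3 - <<'E'
from m3 import *
s=r.get_state();im=np.load("w3.npy")
C,c,T=jarwell(im,s,42,(235,400,150,245))
ims=np.array([(272,6),(134,198),(463,151)])/2.5+[200,130]-.3
W=onplane(c,ims,.03)[:,:2];print(W.round(4));d=W[1:]-W[0];print(np.hypot(*d.T),np.degrees(np.arctan2(d[:,1],d[:,0]))%90)
print("well",(W[1:].mean(0)).round(4),"well in tool",(T.T@np.r_[W[1:].mean(0)-s['tool_pos'][:2],0]).round(4))
E
```

```text
edge az 24.2 36 [[265, 224], [300, 175]]
edge az 22.48 36 [[312, 169], [347, 195]]
bottom corner [ 0.5871 -0.1159] tool [ 0.0408 -0.0067  0.    ]
[[ 0.5965 -0.099 ]
 [ 0.5113 -0.1347]
 [ 0.6324 -0.184 ]]
[0.0924243  0.09218163] [22.72060033 22.87806979]
well [ 0.5718 -0.1593] well in tool [-0.0044  0.0022 -0.    ]
```

Call:
{"fn": "carry_out", "kwargs": {
  "plan": [
    {"rot":[0,0,0],"xyz":[-0.002,0.002,0.01],"grip":255},
    {"rot":[0,0,0],"xyz":[-0.002,0.002,0.025],"grip":255},
    {"rot":[0,0,0],"xyz":[-0.002,0.002,0.04],"grip":255},
    {"rot":[0,0,0],"xyz":[-0.002,0.002,0.053],"grip":255},
    {"rot":[0,0,0],"xyz":[-0.002,0.002,0.06],"grip":255},
    {"rot":[0,0,0],"xyz":[-0.002,0.002,0.064],"grip":255},
    {"rot":[0,0,0],"xyz":[-0.002,0.002,0.064],"grip":255},
    {"rot":[0,0,0],"xyz":[-0.002,0.002,0.064],"grip":255}
  ]
}}

```text
clock: 5.88
tool_pos: [0.5729, -0.1589, 0.0989]
eef_rot: [0.869, 0.495, 0.0, 0.0]
contact_force: [-0.4, 0.5, -3.4]
opening: 0.676
finger_force: 45.0
```

Run:
```python
from m3 import *
s=r.get_state();goto([.5727,-.1568,.067],-30.7)
im=r.snapshot("wrist");np.save("w4.npy",im)
C,c,T=jarwell(im,s,42,(235,400,130,245))
a=np.radians(68);J=C-.04384*np.array([np.cos(a),np.sin(a)]);print("jar",J)
hsv=cv2.cvtColor(im,cv2.COLOR_RGB2HSV)
m=cv2.inRange(hsv,(20,130,110),(32,255,255));m[300:]=0
n,l,st,ce=cv2.connectedComponentsWithStats(m)
for i in range(1,n):
    if 15<st[i,4]<300: print(ce[i],st[i,4],onplane(c,[ce[i]],.03).round(4))
```

```text
t 5.8833 tcp [ 0.5729 -0.1589  0.0989] az -30.64 tilt 0.04 q [ 0.13  0.84  0.11  1.78 -0.16  0.53 -0.19] F [-0.4  0.5 -3.4] M [-0.05  0.1   0.06] grip 0.6757870742683534 44.99917129345704
shift [ 0.0017 -0.0013  0.0319] rotz 0.001 upright rot [ 0.0006 -0.0002  0.001 ]
edge az 22.48 36 [[265, 222], [300, 175]]
edge az 22.5 36 [[312, 169], [347, 195]]
bottom corner [ 0.5881 -0.121 ] tool [ 0.0403 -0.0062  0.    ]
jar [ 0.57167559 -0.161682  ]
[300.47619048 129.92857143] 126 [[ 0.5959 -0.0984  0.03  ]]
[398.90196078 204.00980392] 102 [[ 0.6319 -0.1833  0.03  ]]
[231.60606061 227.8989899 ] 99 [[ 0.511  -0.1341  0.03  ]]
[458.75       287.93055556] 144 [[ 0.6434 -0.2755  0.03  ]]
```

Call:
{"fn": "carry_out", "kwargs": {
  "plan": [
    {"rot":[0,0,0],"xyz":[0.002,-0.0015,0],"grip":255},
    {"rot":[0,0,0],"xyz":[0.002,-0.0015,0.004],"grip":255},
    {"rot":[0,0,0],"xyz":[0.002,-0.0015,0.008],"grip":255},
    {"rot":[0,0,0],"xyz":[0.002,-0.0015,0.012],"grip":255},
    {"rot":[0,0,0],"xyz":[0.002,-0.0015,0.016],"grip":255},
    {"rot":[0,0,0],"xyz":[0.002,-0.0015,0.02],"grip":255},
    {"rot":[0,0,0],"xyz":[0.002,-0.0015,0.023],"grip":255},
    {"rot":[0,0,0],"xyz":[0.002,-0.0015,0.023],"grip":255}
  ]
}}

```text
clock: 6.6
tool_pos: [0.5718, -0.1562, 0.0748]
eef_rot: [0.869, 0.495, -0.0, -0.001]
contact_force: [0.2, 0.1, -3.1]
opening: 0.677
finger_force: 45.0
```

```bash
python3 -c "
from h import *
goto([.5727,-.1568,.067],-30.7)"
```

```text
t 6.6 tcp [ 0.5718 -0.1562  0.0748] az -30.65 tilt 0.08 q [ 0.13  0.88  0.1   1.79 -0.17  0.48 -0.19] F [ 0.2  0.1 -3.1] M [-0.04  0.15 -0.04] grip 0.6770127056545464 44.99916611937806
shift [-0.0001  0.001   0.0078] rotz 0.0008 upright rot [-0.0014  0.0003  0.0008]
```

Call:
{"fn": "carry_out", "kwargs": {
  "plan": [
    {"rot":[0,0,0],"xyz":[0,0,0.003],"grip":255},
    {"rot":[0,0,0],"xyz":[0,0,0.006],"grip":255},
    {"rot":[0,0,0],"xyz":[0,0,0.008],"grip":255},
    {"rot":[0,0,0],"xyz":[0,0,0.009],"grip":255},
    {"rot":[0,0,0],"xyz":[0,0,0.01],"grip":255},
    {"rot":[0,0,0],"xyz":[0,0,0.01],"grip":255},
    {"rot":[0,0,0],"xyz":[0,0,0.01],"grip":255},
    {"rot":[0,0,0],"xyz":[0,0,0.01],"grip":255}
  ]
}}

```text
clock: 7.27
tool_pos: [0.5722, -0.1564, 0.0666]
eef_rot: [0.869, 0.495, 0.0, -0.0]
contact_force: [-3.0, 0.2, 5.5]
opening: 0.67
finger_force: 45.0
```

```bash
python3 -c "
from h import *
goto([.5727,-.1568,.067],-30.7)"
```

```text
t 7.2667 tcp [ 0.5722 -0.1564  0.0666] az -30.66 tilt 0.01 q [ 0.13  0.9   0.1   1.79 -0.17  0.46 -0.19] F [-3.   0.2  5.5] M [ 0.14  0.63 -0.04] grip 0.669735941616154 45.00140977936098
shift [-0.0002  0.0006 -0.0004] rotz 0.0007 upright rot [ 0.0001 -0.0002  0.0007]
```

Call:
{"fn": "carry_out", "kwargs": {
  "plan": [
    {"rot":[0,0,0],"xyz":[0,0,0],"grip":255},
    {"rot":[0,0,0],"xyz":[0,0,0],"grip":255},
    {"rot":[0,0,-0.08],"xyz":[0,0,0],"grip":255},
    {"rot":[0,0,-0.16],"xyz":[0,0,0],"grip":255},
    {"rot":[0,0,-0.24],"xyz":[0,0,0],"grip":255},
    {"rot":[0,0,-0.32],"xyz":[0,0,0],"grip":255},
    {"rot":[0,0,-0.4],"xyz":[0,0,-0.0005],"grip":255},
    {"rot":[0,0,-0.48],"xyz":[0,0,-0.0005],"grip":255}
  ],
  "squeeze": 60
}}

```text
clock: 7.93
tool_pos: [0.5722, -0.1559, 0.0674]
eef_rot: [0.725, 0.689, 0.0, -0.0]
contact_force: [-3.7, 1.0, 8.5]
opening: 0.667
finger_force: 60.0
```

```bash
python3 -c "
from h import *
goto([.5722,-.1564,.067],-30.7)
im=r.snapshot('wrist');np.save('w5.npy',im)
cv2.imwrite('pics/w5.png',cv2.resize(im[130:350,200:440],None,fx=2.5,fy=2.5,interpolation=cv2.INTER_CUBIC)[:,:,::-1])"
```

```text
t 7.9333 tcp [ 0.5722 -0.1559  0.0674] az -2.96 tilt 0.03 q [ 0.2   0.89 -0.01  1.79  0.02  0.46  0.11] F [-3.7  1.   8.5] M [ 0.41  0.79 -0.17] grip 0.6666099395935459 60.00144537189044
shift [-0.0005  0.      0.0004] rotz 0.4842 upright rot [-1.000e-04 -5.000e-04  4.842e-01]
```

View pics/w5.png

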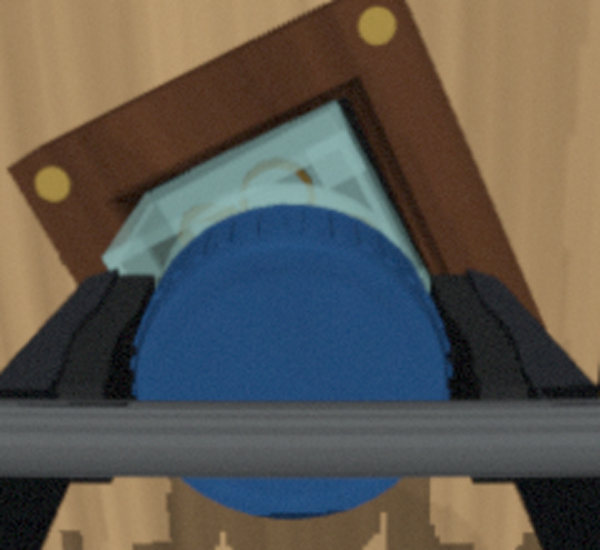

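Jar is seated and square in the well (zoomed corner (340,100) sits inside the well edge) and the hand has turned 28°. Continuing.

Call:
{"fn": "carry_out", "kwargs": {
  "plan": [
    {"rot":[0,0,-0.1],"xyz":[0,0,-0.0002],"grip":255},
    {"rot":[0,0,-0.2],"xyz":[0,0,-0.0004],"grip":255},
    {"rot":[0,0,-0.3],"xyz":[0,0,-0.0006],"grip":255},
    {"rot":[0,0,-0.4],"xyz":[0,0,-0.0008],"grip":255},
    {"rot":[0,0,-0.5],"xyz":[0,0,-0.001],"grip":255},
    {"rot":[0,0,-0.6],"xyz":[0,0,-0.0012],"grip":255},
    {"rot":[0,0,-0.7],"xyz":[0,0,-0.0014],"grip":255},
    {"rot":[0,0,-0.8],"xyz":[0,0,-0.0015],"grip":255}
  ]
}}

```text
clock: 8.65
tool_pos: [0.5703, -0.1567, 0.0681]
eef_rot: [0.4, 0.917, -0.001, -0.002]
contact_force: [-5.0, 1.4, 5.0]
opening: 0.669
finger_force: 60.0
```

Call:
{"fn": "carry_out", "kwargs": {
  "plan": [
    {"rot":[0,0,-0.06],"xyz":[0,0,0],"grip":255},
    {"rot":[0,0,-0.12],"xyz":[0,0,0],"grip":255},
    {"rot":[0,0,-0.18],"xyz":[0,0,0],"grip":255},
    {"rot":[0,0,-0.18],"xyz":[0,0,0],"grip":255},
    {"rot":[0,0,-0.18],"xyz":[0,0,0],"grip":255}
  ]
}}

```text
clock: 9.07
tool_pos: [0.5702, -0.1569, 0.0681]
eef_rot: [0.318, 0.948, -0.001, -0.002]
contact_force: [-4.5, 0.0, 5.6]
opening: 0.672
finger_force: 60.0
```

```bash
python3 -c "
from h import *
goto([.5722,-.1564,.067],-30.7)
im=r.snapshot('wrist');np.save('w6.npy',im)
cv2.imwrite('pics/w6.png',cv2.resize(im[130:350,200:440],None,fx=2.5,fy=2.5,interpolation=cv2.INTER_CUBIC)[:,:,::-1])"
```

```text
t 9.0667 tcp [ 0.5702 -0.1569  0.0681] az 52.96 tilt 0.23 q [ 0.33  0.89 -0.25  1.78  0.4   0.52  0.74] F [-4.5  0.   5.6] M [ 0.03  1.11 -0.03] grip 0.6721140874028153 60.00177005887963
shift [-0.0013  0.0016  0.0011] rotz 1.4601 upright rot [-4.3000e-03 -1.0000e-04  1.4601e+00]
```

Call:
{"fn": "carry_out", "kwargs": {
  "plan": [
    {"rot":[0,0,0],"xyz":[0,0,-0.001],"grip":255},
    {"rot":[0,0,0],"xyz":[0,0,-0.002],"grip":255},
    {"rot":[0,0,0],"xyz":[0,0,-0.003],"grip":255},
    {"rot":[0,0,0],"xyz":[0,0,-0.004],"grip":255},
    {"rot":[0,0,0],"xyz":[0,0,-0.005],"grip":255},
    {"rot":[0,0,0],"xyz":[0,0,-0.005],"grip":255}
  ]
}}

```text
clock: 9.62
tool_pos: [0.5729, -0.1563, 0.0728]
eef_rot: [0.317, 0.948, 0.0, 0.0]
contact_force: [-1.5, 0.4, 0.0]
opening: 0.668
finger_force: 60.0
```

```bash
python3 -c "
from m3 import *
goto([.5722,-.1564,.067],-30.7)
im=r.snapshot('wrist');np.save('w7.npy',im)
cv2.imwrite('pics/w7.png',np.hstack([cv2.resize(i[130:350,210:430],None,fx=1.8,fy=1.8,interpolation=cv2.INTER_CUBIC)[:,:,::-1] for i in (np.load('w6.npy'),im)]))"
```

```text
t 9.6167 tcp [ 0.5729 -0.1563  0.0728] az 53.0 tilt 0.06 q [ 0.33  0.89 -0.25  1.78  0.4   0.52  0.75] F [-1.5  0.4  0. ] M [0.02 0.23 0.06] grip 0.6677053681026093 59.99966887291521
shift [ 0.0005 -0.0005  0.0058] rotz 1.4609 upright rot [1.1000e-03 1.0000e-04 1.4609e+00]
```

View pics/w7.png

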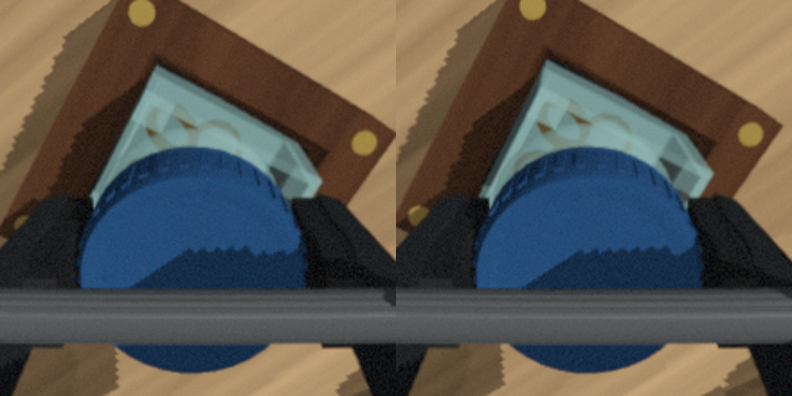

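The lid rises freely (Fz about 0 N) while the jar corner stays put against the block. Lifting on.

Call:
{"fn": "carry_out", "kwargs": {
  "plan": [
    {"rot":[0,0,0],"xyz":[0,0,-0.003],"grip":255},
    {"rot":[0,0,0],"xyz":[0,0,-0.008],"grip":255},
    {"rot":[0,0,0],"xyz":[0,0,-0.014],"grip":255},
    {"rot":[0,0,0],"xyz":[0,0,-0.02],"grip":255},
    {"rot":[0,0,0],"xyz":[0,0,-0.026],"grip":255},
    {"rot":[0,0,0],"xyz":[0,0,-0.03],"grip":255},
    {"rot":[0,0,0],"xyz":[0,0,-0.03],"grip":255},
    {"rot":[0,0,0],"xyz":[0,0,-0.03],"grip":255}
  ]
}}

```text
clock: 10.33
tool_pos: [0.5727, -0.1564, 0.1031]
eef_rot: [0.317, 0.948, 0.0, 0.0]
contact_force: [-0.3, -0.5, 0.4]
opening: 0.669
finger_force: 60.0
```

Call:
{"fn": "carry_out", "kwargs": {
  "plan": [
    {"rot":[0,0,0],"xyz":[0,0,0],"grip":255},
    {"rot":[0,0,0],"xyz":[0,0,0],"grip":255},
    {"rot":[0,0,0],"xyz":[0,0,0],"grip":255},
    {"rot":[0,0,0],"xyz":[0,0,0],"grip":255},
    {"rot":[0,0,0],"xyz":[0,0,0],"grip":255},
    {"rot":[0,0,0],"xyz":[0,0,0],"grip":255}
  ]
}}

```text
clock: 10.83
tool_pos: [0.5723, -0.1563, 0.1026]
eef_rot: [0.317, 0.948, 0.0, -0.0]
contact_force: [-0.5, -0.8, -0.7]
opening: 0.672
finger_force: 60.0
```

```bash
python3 -c "
from h import *
goto(None)
im=r.snapshot('wrist');sc=r.snapshot('scene')
a=cv2.resize(im[110:350,200:440],(400,400));x,y=proj(cam('scene'),[[.571,-.158,.08]])[0].astype(int);b=cv2.resize(sc[y-40:y+40,x-40:x+40],(400,400),interpolation=cv2.INTER_CUBIC)
cv2.imwrite('pics/w8.png',np.hstack([a,b])[:,:,::-1])"
```

```text
t 10.8333 tcp [ 0.5723 -0.1563  0.1026] az 53.0 tilt 0.02 q [ 0.35  0.84 -0.28  1.77  0.38  0.58  0.76] F [-0.5 -0.8 -0.7] M [-0.02 -0.02 -0.01] grip 0.6721584149604904 59.999945411109366
```

View pics/w8.png

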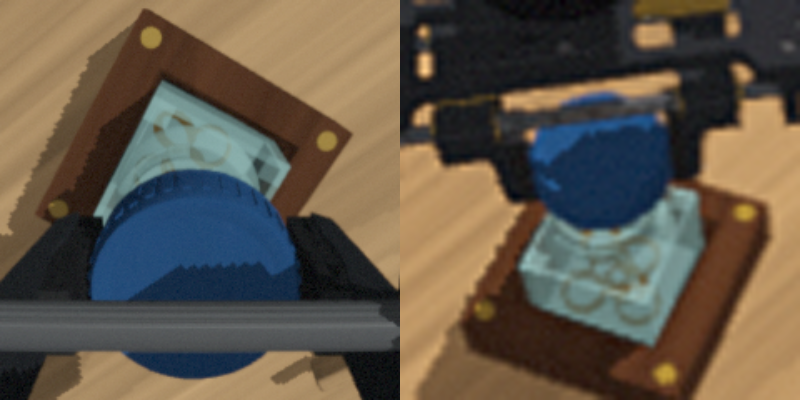

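The jar sits in the well and the lid is held level about 25 mm above its mouth. Handing in.

```bash
python3 -c "
from plant import r
print(r.finish_job())"
```

```text
the job is handed in; nothing more can be done
None
```

I handed the job in at about 10.8 s: the jar sits home in the well, and the lid, unscrewed about 84°, is held level roughly 25 mm above the rim by my estimate; the hand-in returned no verdict.

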